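Shim the short foot of a rocking bench scale

ROBOT

A 7-joint arm with a two-finger parallel gripper is mounted at the origin on a cart in front of the work surface, level with it; the furniture and walls round the work are solid. World frame = base frame: x ahead of the robot, y to its left, z up, the work surface at z = 0. Lengths are in m, angles in rad, forces in N, time in s.
With the tool pointing down it reaches from about 0.425 to 0.925 m from the base axis. Payload 6.8 kg.
Tool frame: the origin (TCP) lies on the front face of the gripper's body, between the roots of the fingers; the fingertips stand 73 mm ahead of it and the grasp point (between the pads) lies 54 mm ahead of it (env.nose_length is the distance from the TCP to the fingertips, in m); z points along the fingers, y is the line along which they close (so a half turn about z gives the same grasp; the last joint's range is limited). The gripper opens to 85 mm and grips with 20 to 120 N. Pads are 22 mm wide; open, the fingers measure 114 mm over their backs; the gripper's body (76 mm by 85 mm) begins 54 mm behind the grasp point. The pads swing forward as they close: fully open they stand 13 mm farther back than shut.
Start: joints at [1.015, 0.477, 0.022, 1.555, -0.011, 1.109, -0.083], TCP at [0.292, -0.608, 0.304] pointing down, gripper open.
Joint ranges: [-2.96, 2.96], [-0.34, 2.1], [-1.41, 1.46], [0.24, 2.44], [-1.37, 4.51], [0.17, 1.92], [-2.96, 2.96]. Speed limits (rad/s): [2.39, 2.39, 3.14, 3.14, 3.14, 3.14, 3.14].

INTERFACE

Orientations are given as a unit quaternion [w, x, y, z].
In Python, from cell import env, kin, camera, calibration, job gives the robot as it stands. The module is installed in compiled form; this text tells all that it offers. Calls block until the motion is done:
- env.reach(position, orientation): joint-space move of the TCP to a pose.
- env.movel(position, velocity=0.15, rot=None, stop_force=None): straight line of the TCP; rot=None keeps the orientation; velocity is the mean speed in m/s. With stop_force (N) it stops when the force on the tool has changed by that much, and returns True; else False.
- env.goto_joints(angles): joint-space move.
- env.grip(opening, f_grip=None): finger opening in m; f_grip is the grip in N (None keeps the last); returns when the fingers have stopped.
- env.dwell(seconds).
- kin.inverse_kinematics(position, orientation): joint angles nearest the present ones, or None.
- env.get_state(): the state.
- camera(name): name is "scene" or "top" or "wrist"; returns (picture, depth): 480x640x3 uint8, blue, green, red; 480x640 float32, m along the optical axis (not along the pixel's ray), 0 where there is no reading.
- calibration(name): a dict with "fx", "fy", "cx", "cy" (pixels), "rvec" (rotation vector, rad) and "tvec" (3), from world to camera coordinates, as OpenCV has them. Camera axes: x right, y down, z forward; pixel columns grow to the right and rows downward; lengths in m; the calibration is good to about 2 mm. A picture is of the moment at which its call begins: read the wrist's pose just before it. calibration takes no time and is no camera call; for the wrist camera it gives the pose at the moment of the call.
A pose or a line that the arm cannot do raises env.PlanningError and nothing moves.
- job.job_done(): hands the job in; it is judged then, once.
The state is a dict: "time": time; "qpos": joint angles; "joint_velocities": joint speeds; "joint_torque": joint torques, N m; "tcp_pos": TCP position; "orientation": TCP orientation; "force": force on the tool from outside, world axes, zero at the start; "torque": the same for the moment, N m; "opening": finger opening in m; "gripper_force": force on a finger pad.
Only numpy, scipy, OpenCV 4.12 (cv2) and the standard library are available. Lean on these libraries where they do the work, as an engineer would, in place of code of your own. Each camera call takes 0.05 s, during which the arm holds its last target. There are 200 camera calls.

TASK

The bench scale rocks because its front-left foot, the one nearest the shim, is short: push the black wedge shim along the bench, thin edge first, under that foot until the foot has climbed the ramp and stands on the shim's flat top and the scale is level. Then press down with closed fingertips on the top of the case, right above that foot, to prove that it no longer rocks, and withdraw. Only push and press: do not lift or carry the shim or the scale, do not shove the scale along the bench, and leave the other things alone.

Things in the scene. Friction and masses are not known exactly. Their poses are not given: they have to be found in the camera images.
- scale: Low grey bench scale, loose, 1.2 kg: case 180 (x) by 150 (y) mm, underside 22 and top 54 mm above the bench when level; steel pan 100 mm wide on top (to 60 mm), dark display along its front. Origin: under the case's middle, at bench level; x to its rear, y to its left, z up. Four domed feet (radius 20 mm) at x +-65, y +-50 mm. At first it tilts 0.075 rad to its short foot; level: under 0.02.
- low_foot (a point): Lowest point of the short front-left domed foot (6 mm shorter than the others), at x -65, y +50 mm in the scale; it lies 25 mm inside the left (+y) side and 25 mm inside the front of the case, and carries part of the weight.
- press_spot (a point): Point on the flat top of the case right above the short foot, 54 mm above the bench when level; free of display and pan.
- shim: Black plastic shim, loose, 0.14 kg, 60 mm wide (y), flat on the bench left of the scale, thin edge roughly toward the short foot. Origin: underside, mid-width, at the heel's front face; x points to the thin edge. Heel (upright bar across the back): x -12 to 0, 30 mm high, full width. Flat top 6 mm thick: x 0 to 55. Ramp down to a 0.8 mm edge: x 55 to 95. It slides along at 1 to 8 N.
- shim_push (a point): Centre of the flat upright rear face of the heel (60 mm wide, 30 mm high), where the shim is pushed, 15 mm above the bench.
- shim_flat (a point): Middle of the shim's flat top, 27.5 mm in front of the heel. The heel is too high to pass under the case: when it meets the case's left side, the short foot stands 25 to 38 mm in front of it, on the flat top.
- wax_ring: Bystander: green wax ring, 30 mm across, 10 mm high, in front of the scale; origin under its middle.
- jar: Bystander: small jar with white cap, 40 mm across, 54 mm high, behind and left of the work; origin under its middle.
- pliers: Bystander: pliers lying flat, 170 mm long, to the right of the scale; origin under their middle.
There are look-alikes about, which are no part of the job. What is shaped like the shim but pink is not meant.

How it is judged:
By the outcome, as a careful person would: the job done as asked, in the order asked, and still so for the second after the job is handed in, with the robot touching nothing.
It also fails if it takes over 51 s, if anything falls off the work surface, if the arm or the gripper's body presses on something with over 40 N, if the wrist force passes 120 N, or if a joint passes its speed limit or range.

## Working session

There is one attempt and no reset: what is moved stays moved. The work goes in short steps, each a Python script; the robot and the scene stay as the last script left them, time stands still between calls to the robot, and variables do not carry over. Pictures are saved under pics/ and viewed, at most 10 in all, crops included, and the job is handed in when it is done.

```bash
mkdir -p pics; cat > h.py <<'E'
import numpy as np, cv2
from cell import env, kin, camera, calibration, job
def ray(cal,uv,z=0.0):
    R=cv2.Rodrigues(np.array(cal["rvec"],float))[0]; t=np.array(cal["tvec"],float).ravel()
    o=-R.T@t; uv=np.atleast_2d(uv).astype(float)
    d=np.c_[(uv[:,0]-cal["cx"])/cal["fx"],(uv[:,1]-cal["cy"])/cal["fy"],np.ones(len(uv))]@R
    return o+d*((z-o[2])/d[:,2])[:,None]
def cloud(cal,depth):
    R=cv2.Rodrigues(np.array(cal["rvec"],float))[0]; t=np.array(cal["tvec"],float).ravel()
    v,u=np.mgrid[:480,:640]
    p=np.stack([(u-cal["cx"])/cal["fx"]*depth,(v-cal["cy"])/cal["fy"]*depth,depth],-1)
    return (p-t)@R
E
python3 - <<'E'
from h import *
for n in("scene","top"):
    c=calibration(n); im,d=camera(n); cv2.imwrite(f"pics/{n}0.png",im); np.savez(f"{n}0.npz",im=im,d=d)
    print(n,{k:np.round(v,3).tolist() for k,v in c.items()})
s=env.get_state(); print(s["time"],s["tcp_pos"],s["orientation"],env.nose_length)
E
```

```text
scene {'fx': 516.305, 'fy': 516.305, 'cx': 323.891, 'cy': 241.335, 'rvec': [1.997, -0.908, 0.477], 'tvec': [-0.447, 0.281, 0.661]}
top {'fx': 448.808, 'fy': 448.808, 'cx': 315.343, 'cy': 239.432, 'rvec': [2.112, -2.115, 0.2], 'tvec': [-0.066, 0.605, 0.891]}
0.1 [ 0.29208989 -0.60808205  0.30302584] [-7.80954151e-04  9.75032172e-01  2.22062140e-01 -2.45278346e-04] 0.0726
```

View pics/top0.png

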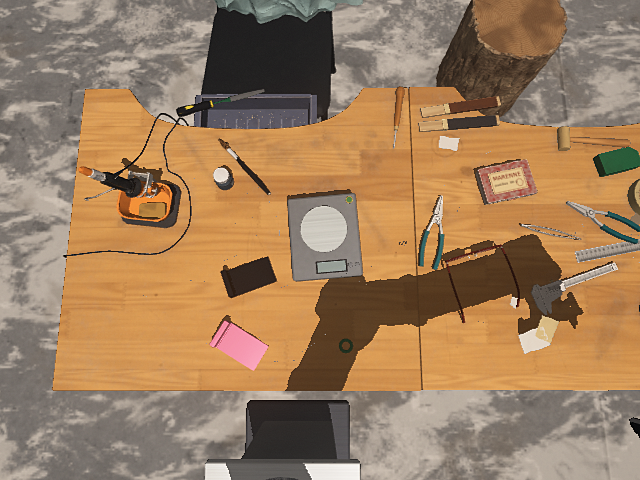

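View pics/scene0.png

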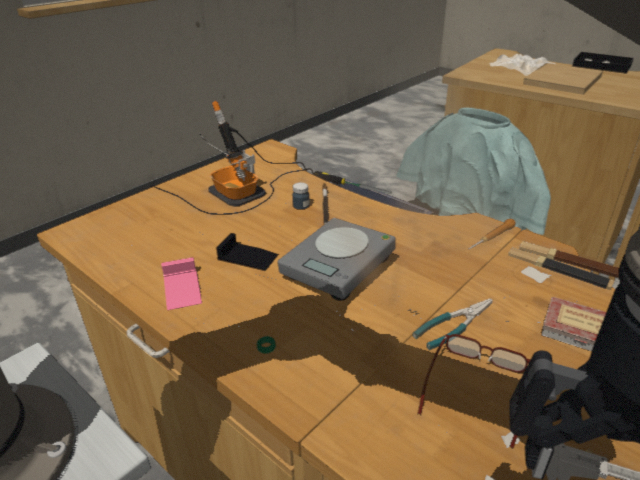

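The top view shows two shim shapes: the black one at (248,277), with its heel at the left around (227,283), and a pink one at (240,345). The black one is meant, since it is black and lies left of the scale with its thin edge toward the scale. The scale is at (325,235) with its display (332,267) in front, so the short foot is near (303,268).

```bash
python3 - <<'E'
from h import *
z=np.load("top0.npz"); im,d=z["im"],z["d"]; c=calibration("top"); P=cloud(c,d)
print("bench z",np.median(P[300:320,150:200,2]))
crop=im[180:310,200:380]; cv2.imwrite("pics/crop.png",cv2.resize(crop,None,fx=4,fy=4,interpolation=cv2.INTER_CUBIC))
# shim mask
roi=np.zeros((480,640),np.uint8); roi[245:305,212:284]=1
m=((im.max(2)<60)&(roi>0)).astype(np.uint8)
n,l,st,_=cv2.connectedComponentsWithStats(m); k=1+st[1:,4].argmax(); m=(l==k).astype(np.uint8)
print("shim",st[k])
cs,_=cv2.findContours(m,cv2.RETR_EXTERNAL,cv2.CHAIN_APPROX_NONE)
ct=cs[0][:,0]; print("px",cv2.boxPoints(cv2.minAreaRect(ct)).round(1).tolist())
Z=P[...,2]
hz=(m>0)&(Z>0.018); print("heel px",hz.sum(), "median",np.median(P[hz],0).round(4))
lo=(m>0)&(Z<0.015)
w=ray(c,ct,0.003)[:,:2]; r=cv2.minAreaRect((w*1000).astype(np.float32)); print("shim rect mm",r,cv2.boxPoints(r).round(1).tolist())
if hz.sum()>10:
  r=cv2.minAreaRect((P[hz][:,:2]*1000).astype(np.float32)); print("heel rect",r,cv2.boxPoints(r).round(1).tolist(),np.percentile(Z[hz],[50,95]))
# scale top
roi=np.zeros((480,640),bool); roi[180:290,280:370]=1
s=roi&(Z>0.035); print("scale px",s.sum())
pts=P[s]; r=cv2.minAreaRect((pts[:,:2]*1000).astype(np.float32)); print("scale rect",r,cv2.boxPoints(r).round(1).tolist())
hsv=cv2.cvtColor(im,cv2.COLOR_BGR2HSV)
q=s&(Z<0.07)
A=np.c_[pts[:,:2],np.ones(len(pts))]
for _ in range(5):
  co=np.linalg.lstsq(A,pts[:,2],rcond=None)[0]; e=abs(pts[:,2]-A@co); kk=e<0.004; A,pts=A[kk],pts[kk]
print("plane",co,len(pts))
E
```

```text
bench z 0.0007403370063172937
shim [ 221  257   55   41 1336]
px [[220.0, 271.0], [267.3999938964844, 255.1999969482422], [276.29998779296875, 281.8999938964844], [228.89999389648438, 297.70001220703125]]
heel px 177 median [0.5137 0.1219 0.0307]
shim rect mm ((534.009521484375, 82.53057861328125), (63.02048873901367, 109.3429183959961), 19.5889949798584) [[486.0, 123.5], [522.7000122070312, 20.5], [582.0, 41.599998474121094], [545.4000244140625, 144.60000610351562]]
heel rect ((465.0102844238281, 40.41021728515625), (245.89939880371094, 41.950077056884766), 58.395263671875) [[382.70001220703125, -53.29999923706055], [418.3999938964844, -75.30000305175781], [547.2999877929688, 134.10000610351562], [511.6000061035156, 156.10000610351562]] [0.03073985 0.03548042]
scale px 5815
scale rect ((562.5172119140625, -89.56993865966797), (284.9932556152344, 149.7264862060547), 4.532994747161865) [[414.5, -26.200000762939453], [426.3999938964844, -175.5], [710.5, -152.89999389648438], [698.7000122070312, -3.700000047683716]]
plane [-0.16240504 -0.02379341  0.15718801] 769
```

View pics/crop.png

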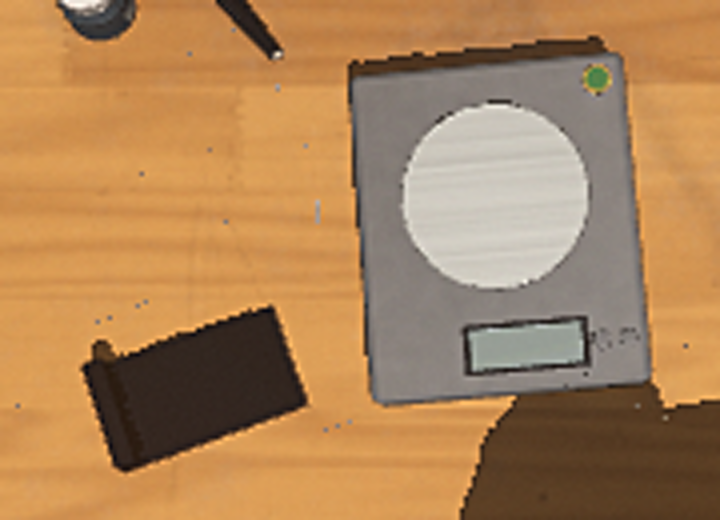

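The crop confirms the black shim. Its heel is at the left, crop (84,368)-(122,470), and its thin edge at crop (275,307)-(307,403) faces the scale's front-left corner at crop (376,404). Next I compute the poses.

```bash
python3 - <<'E'
from h import *
c=calibration("top"); f=lambda p,z:ray(c,np.array(p)/4+[199.6+0,179.6],z)[0,:2]*1000
FL,RL,FR,RR=f((376,404),.046),f((351,76),.055),f((650,382),.055),f((622,54),.062)
print("corners",FL,RL,FR,RR, [np.linalg.norm(a-b) for a,b in((FL,RL),(FR,RR),(FL,FR),(RL,RR))])
x=(RL-FL)+(RR-FR); x/=np.linalg.norm(x); y=np.array([-x[1],x[0]]); O=(FL+RL+FR+RR)/4
foot=O-65*x+50*y; foot2=FL+25*x-25*y; print("scale",O,np.degrees(np.arctan2(x[1],x[0])),"foot",foot,foot2)
t1,t2=f((273,307),.001),f((307,404),.001); h1,h2=f((84,368),.03),f((123,470),.03)
print("thin",t1,t2,"heel",h1,h2,np.linalg.norm(t1-t2),np.linalg.norm(h1-h2))
T=(t1+t2)/2;H=(h1+h2)/2; a=T-H; print("len",np.linalg.norm(a)); e1=(t1-t2)+(h1-h2); e1/=np.linalg.norm(e1); b=np.array([e1[1],-e1[0]])
a/=np.linalg.norm(a); print("head",np.degrees(np.arctan2(a[1],a[0])),np.degrees(np.arctan2(b[1],b[0])),"T",T,"H",H)
for F in(foot,foot2):
  r=F-T; print("foot rel thin: along %.1f left %.1f"%(r@a,a[0]*r[1]-a[1]*r[0]))
E
```

```text
corners [519.10349163 -20.7808216 ] [696.31103116  -6.07404927] [ 529.50943499 -164.6569207 ] [ 706.12672379 -152.570736  ] [np.float64(177.81676304534616), np.float64(177.03034362493074), np.float64(144.2519169692412), np.float64(146.8251580787434)]
scale [612.76267039 -86.02063189] 4.330389246930509 foot [544.17284997 -41.07136565] [545.91981265 -43.82176183]
thin [578.27871893  39.94250962] [523.93729463  19.99830326] heel [540.44626239 137.98900003] [485.69479049 114.87748525] 57.88576476590758 59.429502700907584
len 103.69150726516024
head -68.47955961630137 -68.46232500024803 T [551.10800678  29.97040644] H [513.07052644 126.43324264]
foot rel thin: along 63.5 left -32.5
foot rel thin: along 66.7 left -31.9
```

The foot lies about 32 mm off the shim's axis and the shim is about 17° off square. A sideways nudge at the heel's front end should correct both, so I check IK, pink clearance and approach.

```bash
cat >> h.py <<'E'
def quat(deg): a=np.radians(deg)/2; return [0,np.cos(a),np.sin(a),0]   # tool x at world angle deg, pointing down
E
python3 - <<'E'
from h import *
z=np.load("top0.npz"); im=z["im"]; c=calibration("top")
hsv=cv2.cvtColor(im,cv2.COLOR_BGR2HSV); m=cv2.inRange(hsv,(140,60,120),(179,255,255)); m[:,:190]=0; m[:,300:]=0; m[:300]=0; m[385:]=0
n,l,st,_=cv2.connectedComponentsWithStats(m); k=1+st[1:,4].argmax()
ct=max(cv2.findContours((l==k).astype(np.uint8),0,2)[0],key=len)[:,0]
w=ray(c,ct,.03)[:,:2]*1000; i=w[:,0].argmax(); print("pink nearest",w[i],ct[i], "max y",w[w[:,1].argmax()])
p=np.array([.974,.225]); s=np.array([.487,.114])-p*.020
for z_ in(.25,.085):
  for th in(13,193,-77,103):
    q=kin.inverse_kinematics([*s,z_],quat(th)); print(z_,th,None if q is None else np.round(q,2))
E
```

```text
pink nearest [435.50156755 126.45780699] [224 321] max y [390.19139319 154.0162377 ]
0.25 13 [ 0.16  0.28 -0.61  2.03  0.2   0.89 -1.9 ]
0.25 193 [ 0.51  0.41 -1.05  2.01  0.43  0.96  1.04]
0.25 -77 [-1.33  0.53  1.3   2.11 -0.62  0.97 -2.6 ]
0.25 103 [ 0.32  0.32 -0.79  2.02  0.29  0.91 -0.4 ]
0.085 13 [-0.07  0.53 -0.35  2.15  0.35  0.52 -2.03]
0.085 193 [ 0.08  0.56 -0.54  2.14  0.53  0.57  0.95]
0.085 -77 [-1.12  0.84  1.05  2.21 -1.12  0.8  -2.22]
0.085 103 [ 0.04  0.55 -0.49  2.14  0.48  0.56 -0.58]
```

```bash
python3 - <<'E'
from h import *
p=np.array([.974,.225]); h=np.array([.487,.114]); s=h-p*.021; Q=quat(193)
env.reach([*s,.20],Q); env.grip(0.0)
env.movel([*s,.084],.12); st=env.get_state(); print(st["time"],st["tcp_pos"],st["opening"],st["force"])
print(env.movel([*(h+p*.008),.084],.04,stop_force=12)); st=env.get_state(); print(st["tcp_pos"],st["force"])
env.movel([*(h-p*.012),.084],.08); env.movel([*(h-p*.012),.16],.15)
env.reach([0.42,0.25,.25],quat(94))
im,d=camera("top"); cv2.imwrite("pics/top1.png",cv2.resize(im[180:330,190:390],None,fx=4,fy=4,interpolation=cv2.INTER_CUBIC)); print(env.get_state()["time"])
E
```

```text
4.6167 [0.4668956  0.1095102  0.08448751] 0.00023514945045177986 [0.01254469 0.52582968 0.20752855]
False
[0.49476501 0.11575919 0.0839458 ] [ 0.76402705 -0.99353955 -0.68075813]
8.1
```

View pics/top1.png

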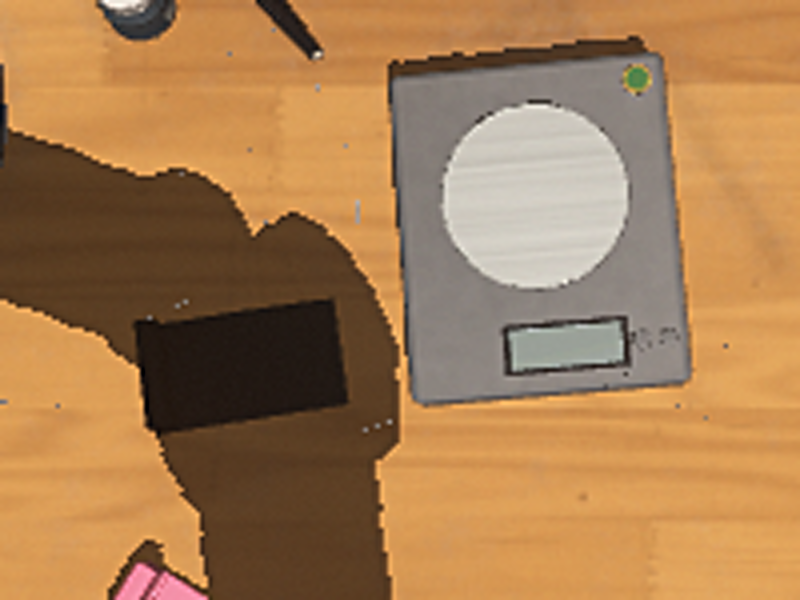

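The shim has turned: its heel now runs (136,320)-(149,432) in the crop and its thin edge (333,300)-(347,404). The scale has not moved. I recompute.

```bash
python3 - <<'E'
from h import *
c=calibration("top"); f=lambda p,z:ray(c,np.array(p)/4+[189.6,179.6],z)[0,:2]*1000
t1,t2=f((333,300),.001),f((347,404),.001); h1,h2=f((136,320),.03),f((149,432),.03)
T=(t1+t2)/2;H=(h1+h2)/2;a=T-H;L=np.linalg.norm(a);a/=L; e=(t1-t2)+(h1-h2)
print("T",T,"H",H,L,"head",np.degrees(np.arctan2(a[1],a[0])),"perp",np.degrees(np.arctan2(-e[0],e[1])))
for F in([544.2,-41.1],[545.9,-43.8]):
  r=np.array(F)-H; print("foot ahead of heel rear %.1f, left %.1f"%(r@a,a[0]*r[1]-a[1]*r[0]))
E
```

```text
T [553.08108116  24.40997309] H [536.2838086  127.84467499] 104.78972241096574 head -80.77597829501657 perp -81.28836334871882
foot ahead of heel rear 168.0, left -19.3
foot ahead of heel rear 171.0, left -18.0
```

```bash
python3 - <<'E'
from h import *
d=np.array([.0747,-.9972]); H=np.array([.535,.128]); Q=quat(94.3); b=.011
s=H-d*(b+.018)
env.reach([*s,.18],Q); env.grip(.030)
env.movel([*s,.080],.12); print(env.get_state()["tcp_pos"],env.get_state()["opening"])
print(env.movel([*(H+d*(.045-b)),.080],.04,stop_force=15)); st=env.get_state(); print(st["time"],st["tcp_pos"],st["force"])
for n in("top","scene"):
  im,_=camera(n); cv2.imwrite(f"pics/{n}2.png",im)
a=cv2.imread("pics/top2.png")[200:320,210:380]; b=cv2.imread("pics/scene2.png")[190:310,200:410]
A=cv2.resize(a,(510,360)); B=cv2.resize(b,(0,0),fx=2,fy=2); B=cv2.copyMakeBorder(B,0,0,0,90,0); cv2.imwrite("pics/m2.png",np.vstack([A,B[:, :510]]))
E
```

```text
[0.53330727 0.15719131 0.08060757] 0.03011591548700432
False
11.9 [0.53744578 0.09408162 0.07991614] [ 0.05283985 -0.15472451  0.01810767]
```

View pics/m2.png

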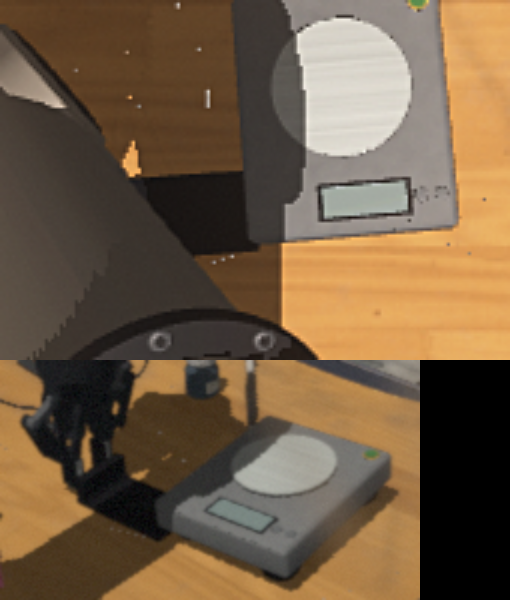

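The shim is now square to the scale: its edges (135,178)-(245,170) and (190,253)-(262,246) run parallel to the case front. It is centred on the foot line and the scale has not moved. I push on.

```bash
python3 - <<'E'
from h import *
d=np.array([.0747,-.9972]); F=np.array([.545,-.0424]); b=.011
p=env.get_state()["tcp_pos"][:2]; k=(F-p)@d-(.012+.032+b); print("push",k)
e=p+d*k
print(env.movel([*e,.080],.03,stop_force=14)); st=env.get_state(); print(st["time"],st["tcp_pos"],(F-st["tcp_pos"][:2])@d,st["force"])
for n in("top","scene"):
  im,_=camera(n); cv2.imwrite(f"pics/{n}3.png",im)
a=cv2.imread("pics/top3.png")[180:300,240:380]; b=cv2.imread("pics/scene3.png")[190:310,200:410]
cv2.imwrite("pics/m3.png",np.vstack([cv2.resize(a,(350,300)),cv2.resize(b,(350,200))]) if 0 else np.hstack([cv2.resize(a,(420,360)),cv2.resize(b,(380,360))]))
E
```

```text
push 0.08163823372590032
False
14.875 [0.54352378 0.01271916 0.07998668] 0.0550751003762444 [ 0.3138564   3.56942618 -0.20135897]
```

View pics/m3.png

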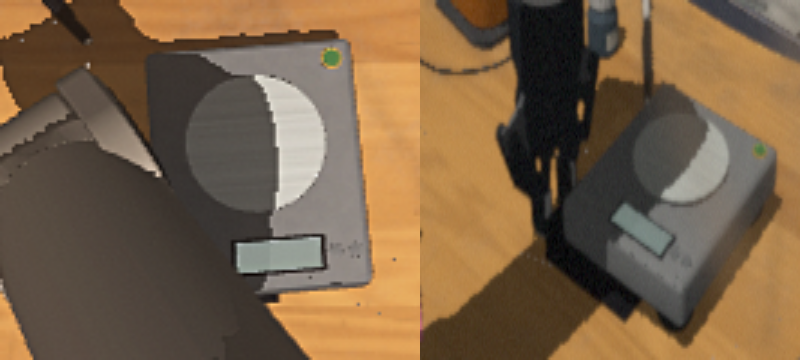

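The shim is under the case with its heel by the left side, and its edge peeks out about 5 mm in front as expected (60 mm wide, foot 25 mm inside). I back off and check tilt and pose.

```bash
python3 - <<'E'
from h import *
d=np.array([.0747,-.9972]); p=env.get_state()["tcp_pos"][:2]
env.movel([*(p-d*.03),.080],.10); env.movel([*(p-d*.03),.16],.2); env.grip(0.0)
env.reach([0.44,0.25,.25],quat(94))
im,D=camera("top"); c=calibration("top"); P=cloud(c,D); print(env.get_state()["time"])
cv2.imwrite("pics/top4.png",cv2.resize(im[180:330,190:390],None,fx=4,fy=4,interpolation=cv2.INTER_CUBIC))
z=np.load("top0.npz")
for Q in (cloud(c,z["d"]),P):
  m=np.zeros((480,640),bool); m[200:280,293:358]=1; m&=(Q[...,2]>.035)&(Q[...,2]<.075); q=Q[m]
  pan=np.linalg.norm(q[:,:2]-[.613,-.086],axis=1)<.055; q=q[~pan]
  for _ in range(6):
    A=np.c_[q[:,:2]-[.613,-.086],np.ones(len(q))]; co=np.linalg.lstsq(A,q[:,2],rcond=None)[0]; e=abs(A@co-q[:,2]); q=q[e<max(.002,2*e.std())]
  print(len(q),"grad",co.round(4),"tilt",np.hypot(*co[:2]))
E
```

```text
17.4
2007 grad [ 0.0503 -0.0543  0.0548] tilt 0.07401293430844899
1940 grad [ 0.0019 -0.0005  0.055 ] tilt 0.0019182232001583885
```

View pics/top4.png

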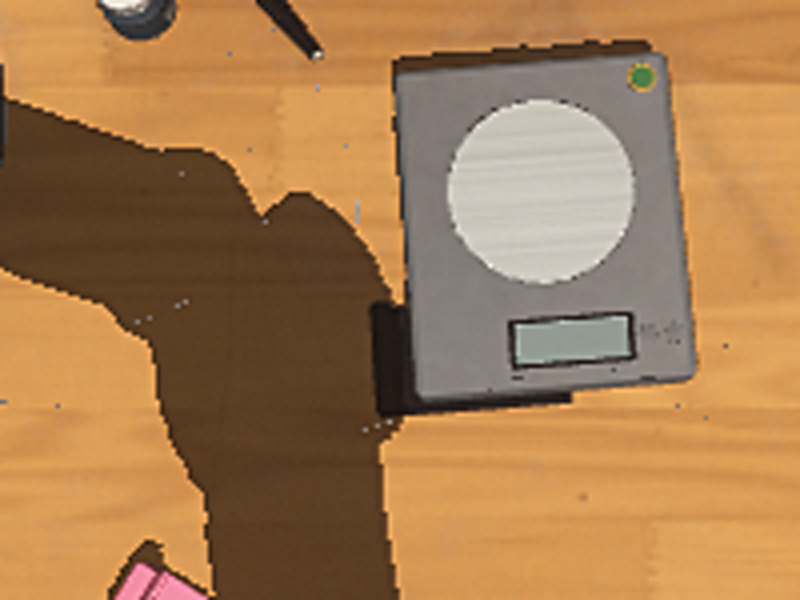

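The scale is level (tilt 0.074 → 0.002). The heel, crop x 372-408, stands just off the case's left side, so the foot is about 32 mm in front of it on the flat. Now the press.

```bash
python3 - <<'E'
from h import *
c=calibration("top"); f=lambda p:ray(c,np.array(p)/4+[189.6,179.6],.054)[0,:2]
FL,RL,FR,RR=map(f,((417,403),(396,72),(694,379),(665,53)))
x=RL-FL+RR-FR; x/=np.linalg.norm(x); y=np.array([-x[1],x[0]]); O=(FL+RL+FR+RR)/4
S=O-.065*x+.05*y; print("spot",S,"yaw",np.degrees(np.arctan2(x[1],x[0])),FL+.025*x-.025*y)
env.reach([*S,.19],quat(94.3)); env.movel([*S,.142],.12)
print(env.movel([*S,.118],.015,stop_force=18)); st=env.get_state(); print(st["time"],st["tcp_pos"],st["force"])
env.dwell(.6); st=env.get_state(); print(st["tcp_pos"],st["force"])
env.movel([*S,.22],.12); env.reach([0.44,0.25,.28],quat(94))
im,D=camera("top"); P=cloud(c,D); print(env.get_state()["time"],env.get_state()["force"])
b,_=camera("scene")
cv2.imwrite("pics/m5.png",np.hstack([cv2.resize(im[180:300,240:380],(420,360)),cv2.resize(b[190:310,200:410],(380,360))]))
m=np.zeros((480,640),bool); m[200:280,293:358]=1; m&=(P[...,2]>.035)&(P[...,2]<.075); q=P[m]
q=q[np.linalg.norm(q[:,:2]-O,axis=1)>.055]
for _ in range(6):
  A=np.c_[q[:,:2]-O,np.ones(len(q))]; co=np.linalg.lstsq(A,q[:,2],rcond=None)[0]; e=abs(A@co-q[:,2]); q=q[e<max(.002,2*e.std())]
print("tilt",np.hypot(*co[:2]))
E
```

```text
spot [ 0.54616548 -0.04271449] yaw 4.006021909859405 [ 0.54546104 -0.04495313]
True
20.2083 [ 0.54615822 -0.04262491  0.12639151] [-1.7627786   0.03193896  7.88292972]
[ 0.5461855  -0.04268214  0.1263975 ] [-2.09312708 -0.28421306  7.52324174]
23.0 [ 0.48965355 -0.36420045 -0.42357776]
tilt 0.0029236611377117805
```

View pics/m5.png

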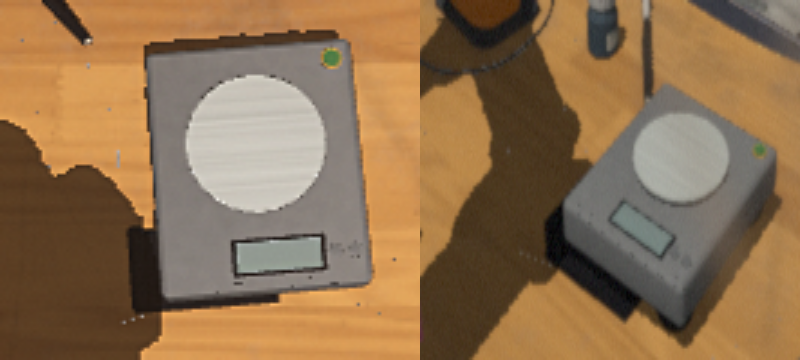

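Still level, but the held press was only about 7.5 N. There is ample time, so I press once more and firmer.

```bash
python3 - <<'E'
from h import *
S=[.5462,-.0427]
env.reach([*S,.19],quat(94.3)); env.movel([*S,.135],.12)
env.movel([*S,.118],.015,stop_force=18); z=env.get_state()["tcp_pos"][2]
for i in range(12):
  F=env.get_state()["force"][2]
  if F>18: break
  z-=.0005; env.movel([*S,z],.02,stop_force=25)
env.dwell(.6); st=env.get_state(); print(i,st["tcp_pos"],st["force"])
env.movel([*S,.22],.12); env.reach([0.44,0.25,.28],quat(94))
im,D=camera("top"); P=cloud(calibration("top"),D); st=env.get_state(); print(st["time"],st["force"])
m=np.zeros((480,640),bool); m[200:280,293:358]=1; m&=(P[...,2]>.035)&(P[...,2]<.075); q=P[m]; O=np.array([.613,-.087])
q=q[np.linalg.norm(q[:,:2]-O,axis=1)>.055]
for _ in range(6):
  A=np.c_[q[:,:2]-O,np.ones(len(q))]; co=np.linalg.lstsq(A,q[:,2],rcond=None)[0]; e=abs(A@co-q[:,2]); q=q[e<max(.002,2*e.std())]
t=np.hypot(*co[:2]); print("tilt",t)
if t<.01 and st["time"]<45: print(job.job_done())
E
```

```text
4 [ 0.54633555 -0.04255267  0.12615606] [-6.30259097 -0.62759566 20.9570859 ]
29.3917 [-0.41675586 -0.20640152 -0.70301591]
tilt 0.0038953055445367394
the job is handed in; nothing more can be done
None
```

The black shim is under the short foot and the scale is level: I measured a tilt of about 0.004 rad, where under 0.02 counts as level. I pressed above the foot twice, at about 7.5 N and then about 21 N, and it did not rock. The arm is withdrawn and the job was handed in about 29 s into the 51 s limit.

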